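# Lock the brush rest into the writing board

## Task

Mount the brush rest that has the oblong foot on the writing board: lower its foot through the wide opening at one end of the aluminium track, slide it along the slot to the closed end, and give it a quarter turn there so that its foot lies across the slot and is locked in. Let go of it and leave the round-footed brush rest where it stands.

Things in the scene. Friction and masses are not known exactly. Their poses are not given: they have to be found in the camera images.
- rest_centre (a point): Brush rest to mount; point at its centre, 38 mm above its underside. Stands upright on the table, 76 mm tall, 0.16 kg. Flat oblong steel foot 48 x 26 x 8 mm; round stem 10 mm thick; on top a dark wooden bar 50 mm long, 14 mm thick, 46 to 76 mm above the underside (middle 22 mm above this point): grasp it across its thickness. x along the bar and the foot's long side, y across, z up.
- entry (a point): Middle of the opening at the open end of an aluminium track (226 x 82 mm) on a plywood writing board, level with the track's top (32 mm above the table). Opening 68 mm along, 40 mm across the track. The channel floor, where the foot rests, is 19 mm below the top; lips 5 mm thick, channel under them 14 mm high, 40 mm wide. y along the track, from closed end to opening; x across, z up.
- lock (a point): Locking place at the track's closed end, level with its top, 140 mm from the entry. The slot to it is 22 mm wide: only the stem passes; the foot, long side along the track, runs under the lips. The slot ends 13 mm past this point (the stem stops 8 mm past). Below, centred here, a hidden chamber 72 mm along, 66 mm across lets the foot turn either way. Axes as the entry.
- round_rest_centre (a point): A look-alike brush rest, to be left alone; this point is 38 mm above its underside. Same bar and stem, but its foot is a round steel disc 58 mm across, which does not fit the opening.
Mind the look-alikes: they are no part of the job. What is meant by the part that bears rest_centre is not blue or red, and is the smaller of those in its own colour.

How it is judged:
On the way, in this order (a step that is already met when the one before it is completed fails the run):
1. the foot is down in the opening of the track (z of rest_centre in the frame of lock below 0.0245 m and horizontal distance between rest_centre and entry below 0.025 m), for 0.1 s.
2. the rest has been slid along the slot to the closed end (z of rest_centre in the frame of lock below 0.0245 m and horizontal distance between rest_centre and lock below 0.018 m), for 0.1 s.
At the end, for the whole second after the job is handed in: The oblong-footed rest stands upright (11 degrees) within 25 mm of the locking place, its centre under 24.5 mm above the track's top (foot under the lips), turned across the slot within 20 degrees; the round-footed rest is within 30 mm of its start (z of rest_centre in the frame of lock below 0.0245 m and horizontal distance between rest_centre and lock below 0.025 m and angle between the x axis of rest_centre and the x axis of lock, either way round below 0.35 rad and angle between rest_centre's own z axis and vertical below 0.2 rad and distance of round_rest_centre from where it was at the start of the episode below 0.03 m); the robot touches nothing.
It fails at once if the round-footed rest is knocked over or moved more than 30 mm (distance of round_rest_centre from where it was at the start of the episode above 0.03 m or angle between round_rest_centre's own z axis and vertical above 0.5 rad).
It also fails if it takes over 58 s, if anything falls off the work surface, if the arm or the gripper's body presses on something with over 40 N, if the wrist force passes 120 N, or if a joint passes its speed limit or range.

## Robot

A 6-joint arm with a two-finger parallel gripper is mounted at the origin on the work surface. World frame = base frame: x ahead of the robot, y to its left, z up, the work surface at z = 0. Lengths are in m, angles in rad, forces in N, time in s.
With the tool pointing down it reaches from about 0.375 to 0.975 m from the base axis. Payload 3.8 kg.
Tool frame: the origin (TCP) lies at the very end of the fingers, on their centre line; the grasp point (between the pads) lies 19 mm behind it; x points along the fingers, y is the direction in which the jaws open and shut, and the axes are right-handed (so a half turn about x gives the same grasp; the last joint's range is limited). The gripper opens to 88 mm and grips with 3 to 60 N. Pads are 18 mm wide; open, the fingers measure 123 mm over their backs; the gripper's body (75 mm by 187 mm) begins 45 mm behind the grasp point.
Start: joints at [-1.226, 0.264, 1.604, -0, 1.274, -0.037], TCP at [0.251, -0.626, 0.239] pointing down, gripper open.
Joint ranges: [-2.63, 2.63], [-0.94, 2.18], [0.31, 2.57], [-1.31, 4.45], [0, 2.66], [-2.55, 2.55]. Speed limits (rad/s): [2.57, 2.57, 3.14, 3.14, 3.14, 3.14].

## Interface

Orientations are given as a unit quaternion [x, y, z, w].
In Python, from cell import ctrl, eyes, ticket gives the robot as it stands. The module is installed in compiled form; this text tells all that it offers.
- The arm moves only by the shell command python3 -m crank 'ROWS' [OPENING]. ROWS is JSON, one flat list of numbers, 6 for each row, row after row: the shift along the tool's x, y, z in units of 30 cm (1.0 is 30 cm), then the turn, a rotation vector about the tool's x, y, z in units of 90 degrees (1.0 is 90 degrees). In form: [x, y, z, wx, wy, wz, x, y, z, wx, wy, wz, ...]. A call has 1 to 10 rows; each row is the pose to reach, as a shift and turn from the pose commanded when the call began, along the tool's axes at that moment; what a row does not reach only later rows make up. A row lasts 1/8 s, in which the tool goes at most 62.5 mm and 10.7 degrees, less where a joint would pass 70% of its speed; a pose out of reach is approached as far as the arm can. A call with a number of a shift or a turn outside -1 to 1 is refused whole. A call with a gripper value outside its range is refused whole. OPENING is the opening, from 0 (shut) to 1 (fully open), set as the call begins (- or left out, the last holds). The fingers move at their own pace and stop on an object; the grip force is fixed at half the most. Time passes only in rows, so rows that repeat a pose let the fingers close. It gives the time, the measured TCP pose, the force and the opening at its end, in the units of the state.
- ctrl.state(): the state, without advancing time (a new reading comes with each control period).
- eyes.grab_frame(name): name is "scene" or "top" or "wrist"; returns the picture (400x640x3 uint8, red, green, blue); there is no depth.
- eyes.camera_model(name): a dict with "mtx" (3x3 intrinsics, pixels), "world_from_camera" (4x4, takes a point from camera to world coordinates); the wrist camera has in their place "T_tool_cam" (4x4, takes a point from camera to tool coordinates, whose origin is the TCP and whose axes are the tool frame's). Camera axes: x right, y up, looking along -z (the intrinsics and any distortion apply to the point x, -y, -z); pixel columns grow to the right and rows downward; lengths in m; the calibration is good to about 2 mm. A picture is of the moment at which its call begins: read the wrist's pose just before it. camera_model takes no time and is no camera call.
- ticket.job_done(): hands the job in, once; it reports no verdict.
The state is a dict: "t": time; "qpos": joint angles; "qvel": joint speeds; "joint_efforts": joint torques, N m; "position": TCP position; "tcp_rot": TCP orientation; "force": force on the tool from outside, world axes, zero at the start; "moment": the same for the moment, N m; "opening": opening from 0.0 (shut) to 1.0 (fully open).
Only numpy, scipy, OpenCV 4.12 (cv2) and the standard library are available. Lean on these libraries where they do the work, as an engineer would, in place of code of your own. Each camera call takes 0.05 s, during which the arm holds its last target.

## Working session

There is one attempt and no reset: what is moved stays moved. The work goes in short steps, Python scripts to look and compute and a shell command to move; the robot and the scene stay as the last step left them, time stands still between calls to the robot, and variables do not carry over. Pictures are saved under pics/ and viewed, and the job is handed in when it is done.

```bash
mkdir -p pics; ls
python3 - <<'E'
from cell import ctrl, eyes
import cv2
print(ctrl.state())
for n in ("scene","top","wrist"):
    im=eyes.grab_frame(n); cv2.imwrite(f"pics/{n}0.png",im[:,:,::-1])
    m=eyes.camera_model(n); print(n,m)
E
```

```text
pics
{'t': 0.0, 'qpos': array([-1.22588285e+00,  2.64733744e-01,  1.60536157e+00,  1.77151767e-05,
        1.27370036e+00, -3.69198196e-02]), 'qvel': array([ 0.0004359 , -0.00145602,  0.00143015,  0.00112543,  0.00142742,
        0.00040195]), 'joint_efforts': array([ 1.53615205e-03, -5.02119398e+01, -3.56875849e+01,  7.28507107e-02,
        2.91981868e-02, -1.87363162e-04]), 'position': array([ 0.25127189, -0.62572568,  0.2374078 ]), 'tcp_rot': array([-0.69414552, -0.13494855,  0.69437263, -0.13340738]), 'force': array([ 0.18865068, -0.30518569,  0.10737663]), 'moment': array([ 0.0048506 , -0.0081037 , -0.00543389]), 'opening': 0.9998066790555351}
scene {'mtx': array([[371.25599507,   0.        , 320.25617999],
       [  0.        , 371.25599507, 202.28242426],
       [  0.        ,   0.        ,   1.        ]]), 'world_from_camera': array([[-0.47804834, -0.71438387,  0.51100438,  1.00634526],
       [ 0.87829001, -0.39458826,  0.27001254,  0.31723351],
       [ 0.00874373,  0.57788909,  0.81606847,  0.86770706],
       [ 0.        ,  0.        ,  0.        ,  1.        ]])}
top {'m
[... 251 characters left out ...]
0.9999601 ,  0.00812013, -0.00372211,  0.06764583],
       [-0.00340342,  0.03891279,  0.99923681,  1.08397449],
       [ 0.        ,  0.        ,  0.        ,  1.        ]])}
wrist {'mtx': array([[327.99848985,   0.        , 317.33490061],
       [  0.        , 327.99848985, 198.61990686],
       [  0.        ,   0.        ,   1.        ]]), 'T_tool_cam': array([[-3.62818700e-05,  2.66969698e-01, -9.63704923e-01,
        -1.46394966e-01],
       [ 9.99999935e-01, -3.35234675e-04, -1.30516473e-04,
        -2.73939476e-04],
       [-3.57911250e-04, -9.63704866e-01, -2.66969668e-01,
        -6.87072638e-02],
       [ 0.00000000e+00,  0.00000000e+00,  0.00000000e+00,
         1.00000000e+00]])}
```

View pics/top0.png

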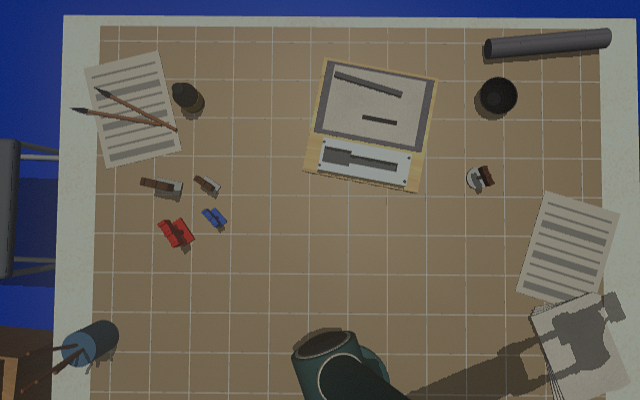

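View pics/scene0.png

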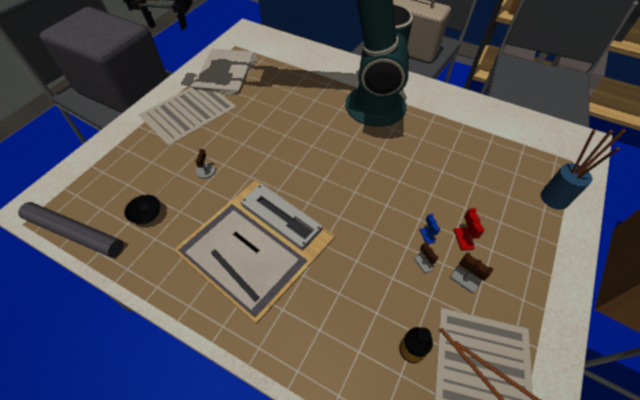

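Run:
```python
import cv2,numpy as np
t=cv2.imread("pics/top0.png");s=cv2.imread("pics/scene0.png")
a=cv2.resize(t[165:265,130:240],None,fx=5,fy=5,interpolation=cv2.INTER_CUBIC)[:500,:400*2]
b=cv2.resize(t[125:200,295:430],None,fx=5.5,fy=5.5,interpolation=cv2.INTER_CUBIC)
c=cv2.resize(s[200:300,400:500],None,fx=5,fy=5,interpolation=cv2.INTER_CUBIC)
d=cv2.resize(s[175:255,230:340],None,fx=6,fy=6,interpolation=cv2.INTER_CUBIC)
for n,i in zip("abcd",(a,b,c,d)): cv2.imwrite(f"pics/crop_{n}.png",cv2.convertScaleAbs(i,alpha=1.5))
```

```text
(no output)
```

View pics/crop_a.png

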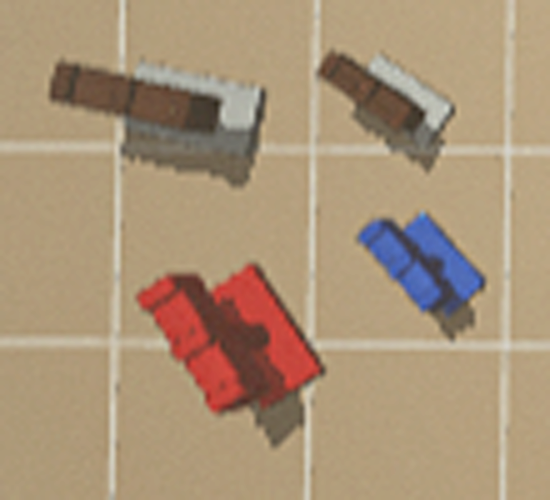

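View pics/crop_b.png

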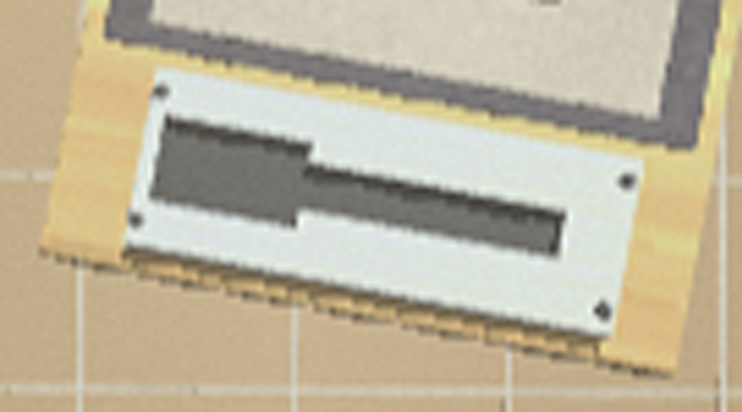

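View pics/crop_c.png

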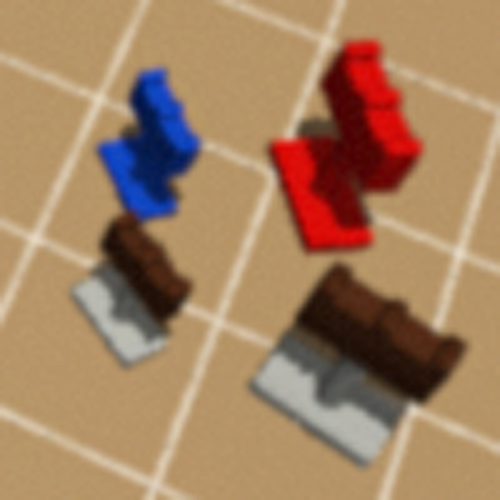

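View pics/crop_d.png

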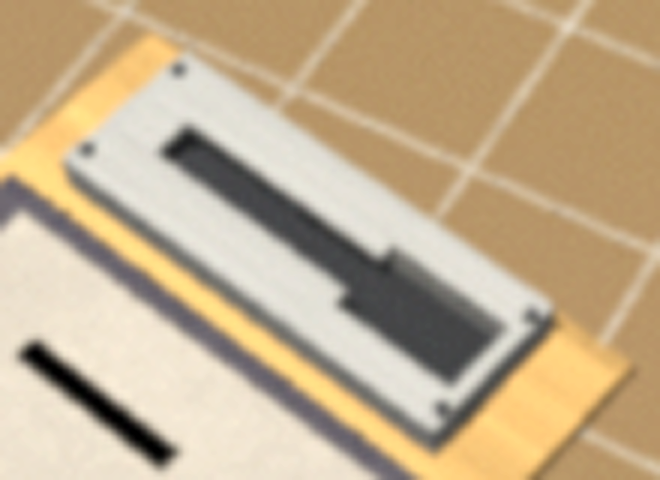

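```bash
cat > h.py <<'E'
import numpy as np,cv2
from cell import ctrl,eyes
from scipy.spatial.transform import Rotation as R
def T_tool():
    s=ctrl.state();T=np.eye(4);T[:3,:3]=R.from_quat(s["tcp_rot"]).as_matrix();T[:3,3]=s["position"];return T
def cam(n,T=None):
    m=eyes.camera_model(n)
    return m["mtx"],(m["world_from_camera"] if n!="wrist" else T@m["T_tool_cam"])
def ray(K,W,p):
    d=np.array([(p[0]-K[0,2])/K[0,0],-(p[1]-K[1,2])/K[1,1],-1]);return W[:3,3],W[:3,:3]@d
def onz(K,W,p,z):
    o,d=ray(K,W,p);return o+d*(z-o[2])/d[2]
def tri(r1,r2):
    (o1,d1),(o2,d2)=r1,r2;A=np.c_[d1,-d2];x=np.linalg.lstsq(A,o2-o1,rcond=None)[0]
    a,b=o1+x[0]*d1,o2+x[1]*d2;return (a+b)/2,np.linalg.norm(a-b)
E
python3 - <<'E'
from h import *
t=cv2.imread("pics/top0.png");s=cv2.imread("pics/scene0.png")
def comps(m,lo):
    n,l,st,c=cv2.connectedComponentsWithStats(m.astype(np.uint8))
    return [(i,st[i],c[i]) for i in range(1,n) if st[i][4]>=lo],l
for nm,im,roi,tr in (("top",t,(190,170,235,200),(295,125,430,200)),("scene",s,(410,238,440,275),(230,175,340,255))):
    K,W=cam(nm)
    x0,y0,x1,y1=roi;c=im[y0:y1,x0:x1].astype(int);hsv=cv2.cvtColor(im[y0:y1,x0:x1],cv2.COLOR_BGR2HSV)
    m=(c[:,:,2]<95)&(c[:,:,2]-c[:,:,0]>18)
    L,l=comps(m,25)
    for i,st,cc in L:
        pts=cv2.findNonZero((l==i).astype(np.uint8))
        r=cv2.minAreaRect(pts); print(nm,"brown",st,cc+[x0,y0],r[1],r[2],onz(K,W,cc+[x0,y0],.067))
    x0,y0,x1,y1=tr;c=im[y0:y1,x0:x1];h=cv2.cvtColor(c,cv2.COLOR_BGR2HSV)
    if nm=="top":
        m=(h[:,:,2]>110)&(h[:,:,1]<35)
        L,l=comps(m,1000)
    else:
        m=(h[:,:,2]>110)&(h[:,:,1]<35); L,l=comps(m,600)
    for i,st,cc in L:
        print("track",st,cc+[x0,y0])
    cv2.imwrite(f"pics/m_{nm}.png",cv2.resize((m*255).astype(np.uint8),None,fx=5,fy=5,interpolation=0))
E
```

```text
top brown [  3   5  19  19 154] [203.05844156 184.12337662] (23.242036819458008, 8.858285903930664) 37.87498474121094 [0.50200651 0.35525315 0.067     ]
track [  27    0   96   22 1219] [379.73584906 131.90730107]
track [  23   12   94   49 2090] [368.26889952 161.94019139]
scene brown [  8   4  21  25 162] [428.89506173 252.01234568] (22.64519500732422, 13.587118148803711) 38.65980911254883 [0.50736169 0.35305077 0.067     ]
track [  11    9   81   63 1437] [278.40153097 212.82950592]
track [  0  35  63  45 694] [256.1945245  235.86887608]
```

Run:
```python
from h import *
for nm,(x0,y0,x1,y1) in (("top",(295,125,430,200)),("scene",(230,175,340,255))):
    im=cv2.imread(f"pics/{nm}0.png");K,W=cam(nm)
    c=im[y0:y1,x0:x1];h=cv2.cvtColor(c,cv2.COLOR_BGR2HSV)
    m=((h[:,:,2]>110)&(h[:,:,1]<35)).astype(np.uint8)
    n,l,st,cc=cv2.connectedComponentsWithStats(m);i=sorted(range(1,n),key=lambda i:-st[i][4])[0]
    cs,hr=cv2.findContours((l==i).astype(np.uint8),cv2.RETR_CCOMP,cv2.CHAIN_APPROX_NONE)
    for k,q in enumerate(cs):
        if cv2.contourArea(q)<150: continue
        w=np.array([onz(K,W,p[0]+[x0,y0],.032)[:2] for p in q],np.float32)
        r=cv2.minAreaRect(w*1000);b=cv2.boxPoints(r)
        print(nm,hr[0][k],r); print(b.round(1))
```

```text
top [-1 -1  1 -1] ((565.542724609375, -37.19385528564453), (225.7526092529297, 82.38040161132812), 79.53131103515625)
[[ 504.5 -140.7]
 [ 585.5 -155.7]
 [ 626.6   66.3]
 [ 545.5   81.3]]
top [-1  1 -1  0] ((567.272216796875, -26.00817108154297), (191.63536071777344, 44.35897445678711), 79.2075424194336)
[[ 527.5 -116. ]
 [ 571.1 -124.3]
 [ 607.    64. ]
 [ 563.4   72.3]]
scene [-1 -1  1 -1] ((567.363037109375, -37.35663604736328), (222.9261016845703, 81.36554718017578), 79.56587982177734)
[[ 507.2 -139.6]
 [ 587.2 -154.3]
 [ 627.6   64.9]
 [ 547.5   79.6]]
scene [-1 -1 -1  0] ((568.4011840820312, -27.20336151123047), (189.0387420654297, 44.25251388549805), 79.1261215209961)
[[ 528.8 -115.9]
 [ 572.3 -124.2]
 [ 608.    61.4]
 [ 564.5   69.8]]
```

```bash
cat > plan.py <<'E'
# usage: plan.py x y z yaw_deg(tool y axis)  -> rows numbers
from h import *
import sys
x,y,z,yaw=map(float,sys.argv[1:5])
T=T_tool();s=ctrl.state()
a=np.deg2rad(yaw);ty=np.array([np.cos(a),np.sin(a),0]);tx=np.array([0,0,-1.]);G=np.c_[tx,ty,np.cross(tx,ty)]
d=T[:3,:3].T@(np.array([x,y,z])-T[:3,3]);rv=R.from_matrix(T[:3,:3].T@G).as_rotvec()
print("t",round(s["t"],2),"pos",s["position"].round(4),"yaw",np.rad2deg(np.arctan2(T[1,1],T[0,1])).round(2),"tilt",np.rad2deg(np.arccos(-T[2,0])).round(2),"q",s["qpos"].round(3),"F",s["force"].round(1),"open",round(s["opening"],3))
print("row",(d/.3).round(4),(rv/(np.pi/2)).round(4))
E
python3 plan.py 0.47 -0.35 0.239 -60;python3 plan.py 0.503 0.354 0.2 -38
```

```text
t 0.15 pos [ 0.2513 -0.6259  0.2377] yaw -68.13 tilt 0.1 q [-1.226  0.265  1.605 -0.     1.274 -0.037] F [-0.3  0.6 -0.4] open 0.999
row [-0.0033 -0.5818 -1.0191] [-0.0903 -0.0001  0.0011]
t 0.15 pos [ 0.2513 -0.6259  0.2377] yaw -68.13 tilt 0.1 q [-1.226  0.265  1.605 -0.     1.274 -0.037] F [-0.3  0.6 -0.4] open 0.999
row [ 0.1304 -2.7183 -1.9955] [-3.347e-01 -3.000e-04  1.100e-03]
```

```bash
python3 -m crank '[0,-0.8,-1,-0.1,0,0, 0,-0.8,-1,-0.1,0,0, 0,-0.8,-1,-0.1,0,0, 0,-0.8,-1,-0.1,0,0, 0,-0.8,-1,-0.1,0,0, 0,-0.8,-1,-0.1,0,0, 0,-0.8,-1,-0.1,0,0]' 0.6; python3 plan.py 0.503 0.354 0.2 -38
```

```text
t: 1.02
position: [0.4417, -0.2886, 0.2385]
tcp_rot: [0.681, 0.19, -0.681, 0.19]
force: [0.0, -0.1, -0.1]
opening: 0.6
t 1.02 pos [ 0.4417 -0.2886  0.2385] yaw -58.85 tilt 0.05 q [-6.270e-01 -1.600e-02  1.917e+00  1.000e-03  1.241e+00  4.000e-01] F [ 0.  -0.1 -0.1] open 0.6
row [ 0.1304 -1.7274 -1.2829] [-0.2317 -0.0004  0.0004]
```

```bash
python3 -m crank '[0,-0.9,-0.7,0,0,0, 0,-0.9,-0.7,0,0,0, 0,-0.9,-0.7,0,0,0, 0,-0.9,-0.7,0,0,0, 0,-0.9,-0.7,0,0,0, 0,-0.9,-0.7,0,0,0]' 0.6; python3 -m crank '[0.13,-0.83,-0.58,-0.23,0,0, 0.13,-0.83,-0.58,-0.23,0,0, 0.13,-0.83,-0.58,-0.23,0,0, 0.13,-0.83,-0.58,-0.23,0,0, 0.13,-0.83,-0.58,-0.23,0,0, 0.13,-0.83,-0.58,-0.23,0,0, 0.13,-0.83,-0.58,-0.23,0,0]' 0.6;python3 plan.py 0.503 0.354 0.2 -38
python3 - <<'E'
from h import *
T=T_tool();im=eyes.grab_frame("wrist")[:,:,::-1];np.save("Tw1.npy",T);cv2.imwrite("pics/w1.png",im)
E
```

```text
t: 1.78
position: [0.4823, 0.0494, 0.2387]
tcp_rot: [0.681, 0.189, -0.681, 0.189]
force: [-0.1, -0.4, -0.2]
opening: 0.598
t: 2.65
position: [0.5039, 0.3495, 0.1991]
tcp_rot: [-0.636, -0.307, 0.637, -0.308]
force: [-0.4, 0.2, -0.1]
opening: 0.603
t 2.65 pos [0.5039 0.3495 0.1991] yaw -38.42 tilt 0.1 q [ 5.660e-01  1.770e-01  1.784e+00 -1.000e-03  1.183e+00  1.237e+00] F [-0.4  0.2 -0.1] open 0.603
row [-0.003  -0.0117 -0.0098] [-0.0047  0.0011 -0.0002]
```

View pics/w1.png

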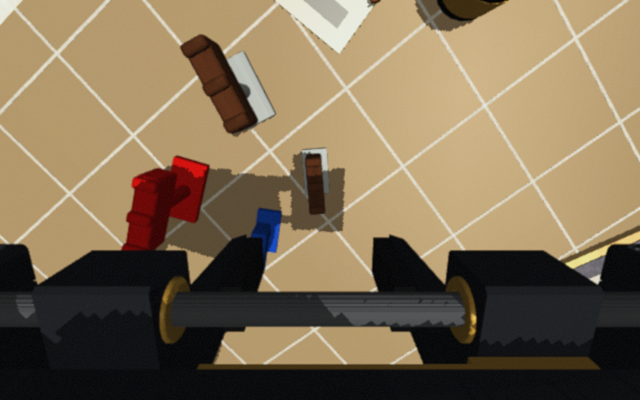

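Run:
```python
from h import *
im=cv2.imread("pics/w1.png");K,W=cam("wrist",np.load("Tw1.npy"))
x0,y0,x1,y1=290,135,350,235
c=im[y0:y1,x0:x1].astype(int)
b,g,r=c[:,:,0],c[:,:,1],c[:,:,2]
m=((r-b>25)&(r<125)&(r>1.6*b)&(r>1.45*g)).astype(np.uint8)
n,l,st,cc=cv2.connectedComponentsWithStats(m);i=1+np.argmax(st[1:,4]);print(st[i],cc[i]+[x0,y0])
q=cv2.findNonZero((l==i).astype(np.uint8)).reshape(-1,2)+[x0,y0]
rr=cv2.minAreaRect(q.astype(np.float32));print(rr,cv2.boxPoints(rr).round(1).tolist())
w=np.array([onz(K,W,p,.076)[:2] for p in q],np.float32)*1000
print("z76",cv2.minAreaRect(w))
big=cv2.resize(im[y0:y1,x0:x1],None,fx=6,fy=6,interpolation=cv2.INTER_CUBIC)
mm=cv2.cvtColor(cv2.resize(m*255,None,fx=6,fy=6,interpolation=0),cv2.COLOR_GRAY2BGR)
cv2.imwrite("pics/w1c.png",np.hstack([big,mm]))
```

```text
[ 16  22  18  49 569] [314.34446397 178.71704745]
((314.4469299316406, 181.04739379882812), (48.50784683227539, 14.603595733642578), 85.10090637207031) [[305.1000061035156, 157.5], [319.70001220703125, 156.3000030517578], [323.79998779296875, 204.60000610351562], [309.20001220703125, 205.8000030517578]]
z76 ((507.5246887207031, 357.9438171386719), (41.645835876464844, 12.385917663574219), 55.91242980957031)
```

View pics/w1c.png

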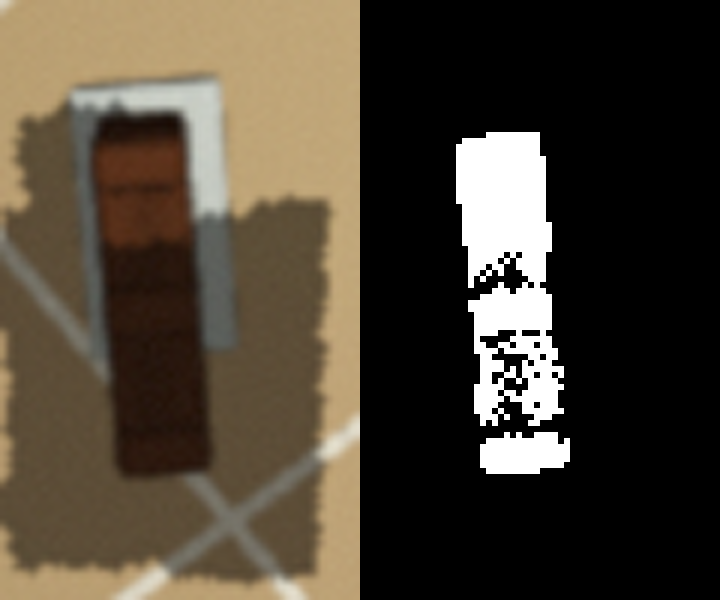

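Run:
```python
from h import *
K,W=cam("wrist",np.load("Tw1.npy"))
def f(P,z,nm):
    w=np.array([onz(K,W,(np.array(p)-2.5)/6+[290,135],z)[:2] for p in P])*1000
    print(nm,w.round(1).tolist());return w
b=f([(95,140),(187,136),(212,472),(118,476)],.076,"bar")
print(b.mean(0),np.linalg.norm(b[0]-b[1]),np.linalg.norm(b[1]-b[2]),np.rad2deg(np.arctan2(*(b[0]+b[1]-b[2]-b[3])[::-1])))
a=f([(70,88),(218,76),(238,348)],.008,"foot")
print((a[0]+a[2])/2,np.linalg.norm(a[0]-a[1]),np.linalg.norm(a[1]-a[2]),np.rad2deg(np.arctan2(*(a[1]-a[2])[::-1])))
```

```text
bar [[514.0, 378.2], [524.3, 370.8], [497.1, 330.5], [486.1, 338.4]]
[505.36855205 354.45129762] 12.647112606812492 48.63577801433748 55.472996450438025
foot [[508.1, 381.3], [529.1, 367.2], [502.4, 327.3]]
[505.22900317 354.28514713] 25.347563441355753 48.06837881740912 56.22713816224271
```

```bash
python3 - <<'E'
from h import *
K1,W1=cam("top");K2,W2=cam("scene")
for a,b in [((187,345),(372,100)),((160,285),(362,50)),((230,405),(405,150))]:
    a=np.array(a)/5+[130,165];b=np.array(b)/5+[400,200]
    for A,B in ((a,b),): print(tri(ray(K1,W1,A),ray(K2,W2,B)))
a=np.array((160,285))/5+[130,165];b=np.array((405,145))/5+[400,200];print(tri(ray(K1,W1,a),ray(K2,W2,b)))
a=np.array((230,405))/5+[130,165];b=np.array((362,50))/5+[400,200];print(tri(ray(K1,W1,a),ray(K2,W2,b)))
E
python3 plan.py 0.5053 0.3544 0.09 -34.2;python3 plan.py 0.5053 0.3544 0.046 -34.2
```

```text
(array([0.38356611, 0.42483137, 0.09549555]), np.float64(0.006934283880330314))
(array([0.41402375, 0.40731602, 0.16690899]), np.float64(0.014281128370806471))
(array([0.34557518, 0.44730714, 0.01077296]), np.float64(0.02045529403749982))
(array([0.41026575, 0.4401005 , 0.10324263]), np.float64(0.0026589688711770245))
(array([0.35436657, 0.40948356, 0.0908222 ]), np.float64(0.00043277884872143))
t 2.7 pos [0.5041 0.3491 0.1995] yaw -38.48 tilt 0.07 q [ 5.650e-01  1.760e-01  1.784e+00 -1.000e-03  1.182e+00  1.237e+00] F [ 0.1 -0.1  0. ] open 0.6
row [ 0.3648 -0.008  -0.0169] [-0.0476  0.0007 -0.0002]
t 2.7 pos [0.5041 0.3491 0.1995] yaw -38.48 tilt 0.07 q [ 5.650e-01  1.760e-01  1.784e+00 -1.000e-03  1.182e+00  1.237e+00] F [ 0.1 -0.1  0. ] open 0.6
row [ 0.5115 -0.008  -0.0171] [-0.0476  0.0007 -0.0002]
```

```bash
python3 -m crank '[0,-0.008,-0.017,-0.048,0,0, 0.2,-0.008,-0.017,-0.048,0,0, 0.36,-0.008,-0.017,-0.048,0,0, 0.44,-0.008,-0.017,-0.048,0,0, 0.51,-0.008,-0.017,-0.048,0,0, 0.51,-0.008,-0.017,-0.048,0,0]' 0.6; python3 plan.py 0.5053 0.3544 0.046 -34.2
python3 - <<'E'
from h import *
T=T_tool();im=eyes.grab_frame("wrist")[:,:,::-1];np.save("Tw2.npy",T);cv2.imwrite("pics/w2.png",im)
E
```

```text
t: 3.45
position: [0.5044, 0.3543, 0.0455]
tcp_rot: [-0.624, -0.331, 0.626, -0.331]
force: [0.4, -0.3, -0.0]
opening: 0.601
t 3.45 pos [0.5044 0.3543 0.0455] yaw -34.19 tilt 0.16 q [ 0.572  0.34   1.892 -0.     0.913  1.169] F [ 0.4 -0.3 -0. ] open 0.601
row [-0.0018  0.0024 -0.002 ] [0.0001 0.0017 0.0006]
```

View pics/w2.png

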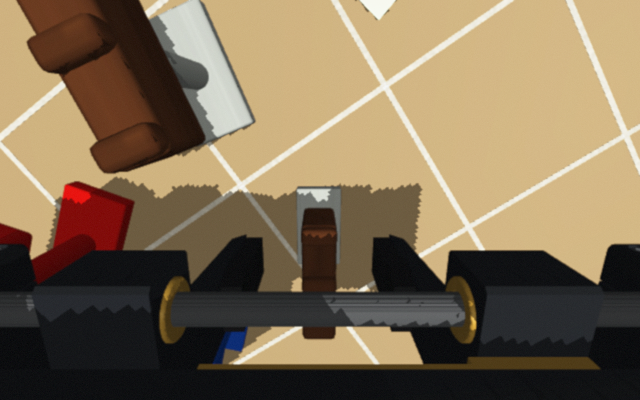

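Bar (319,275) is centred between the fingers (262 and 373) and aligned. Closing.

```bash
python3 -m crank '[0,0,0,0,0,0, 0,0,0,0,0,0, 0,0,0,0,0,0, 0,0,0,0,0,0, 0,0,0,0,0,0, 0,0,0,0,0,0]' 0; python3 plan.py 0.5053 0.3544 0.046 -34.2
```

```text
t: 4.25
position: [0.5052, 0.3563, 0.047]
tcp_rot: [0.625, 0.331, -0.624, 0.331]
force: [0.5, -0.0, 2.2]
opening: 0.154
t 4.25 pos [0.5052 0.3563 0.047 ] yaw -34.1 tilt 0.03 q [ 0.574  0.339  1.89  -0.     0.912  1.169] F [ 0.5 -0.   2.2] open 0.154
row [0.0033 0.0037 0.005 ] [ 0.0011 -0.0003 -0.0001]
```

```bash
python3 -m crank '[-0.1,0,0,0,0,0, -0.2,0,0,0,0,0, -0.35,0,0,0,0,0, -0.35,0,0,0,0,0, -0.35,0,0,0,0,0]' 0; python3 plan.py 0.5786 0.0319 0.15 -10.5;  python3 - <<'E'
from h import *
T=T_tool();im=eyes.grab_frame("wrist")[:,:,::-1];np.save("Tw3.npy",T);cv2.imwrite("pics/w3.png",im)
E
```

```text
t: 4.88
position: [0.5043, 0.3557, 0.1506]
tcp_rot: [-0.624, -0.331, 0.625, -0.331]
force: [0.2, 1.1, -0.6]
opening: 0.156
t 4.88 pos [0.5043 0.3557 0.1506] yaw -34.1 tilt 0.09 q [0.574 0.225 1.821 0.    1.098 1.169] F [ 0.2  1.1 -0.6] open 0.156
row [0.0025 0.8102 0.7548] [-0.2623  0.0008  0.0006]
```

View pics/w3.png

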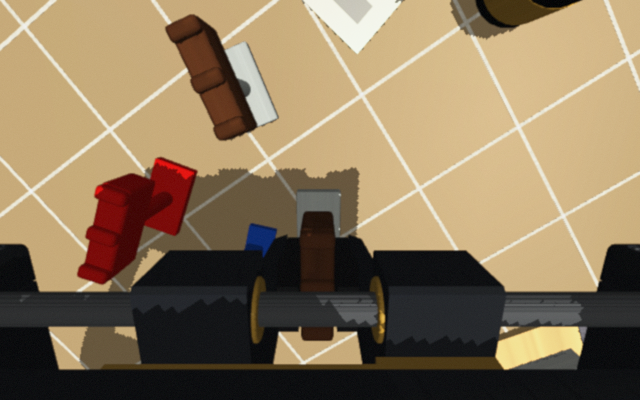

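```bash
cat > foot.py <<'E'
from h import *
import sys
# usage: foot.py u1 v1 u2 v2 : far top edge corners of foot
m=eyes.camera_model("wrist");K,W=m["mtx"],m["T_tool_cam"]
v=list(map(float,sys.argv[1:5]))
for xx in (.037,.039,.041):
    P=[]
    for p in (v[:2],v[2:]):
        o,d=ray(K,W,p);P.append(o+d*(xx-o[0])/d[0])
    P=np.array(P)*1000;e=P[1]-P[0];mid=P.mean(0);print(xx,P.round(1).tolist(),"width",np.linalg.norm(e).round(1),"mid",mid.round(1),"centre z",(mid[2]+24).round(1),"ang",np.rad2deg(np.arctan2(e[2],e[1])).round(1))
E
python3 foot.py 297 190 340.5 190
python3 - <<'E'
import cv2
im=cv2.imread("pics/w3.png");cv2.imwrite("pics/w3c.png",cv2.resize(im[170:350,260:380],None,fx=4,fy=3.3,interpolation=cv2.INTER_CUBIC)[:595])
E
```

```text
0.037 [[37.0, -11.8, -23.2], [37.0, 13.2, -23.2]] width 25.1 mid [ 37.    0.7 -23.2] centre z 0.8 ang -0.0
0.039 [[39.0, -12.0, -22.7], [39.0, 13.4, -22.7]] width 25.3 mid [ 39.    0.7 -22.7] centre z 1.3 ang -0.0
0.041 [[41.0, -12.1, -22.2], [41.0, 13.5, -22.2]] width 25.6 mid [ 41.    0.7 -22.2] centre z 1.8 ang -0.0
```

View pics/w3c.png

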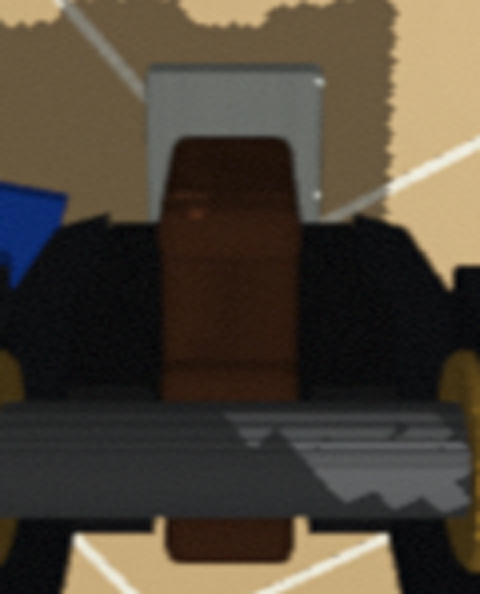

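```bash
python3 -m crank '[0,0.81,0.75,-0.262,0,0, 0,0.81,0.75,-0.262,0,0, 0,0.81,0.75,-0.262,0,0, 0,0.81,0.75,-0.262,0,0, 0,0.81,0.75,-0.262,0,0, 0,0.81,0.75,-0.262,0,0, 0,0.81,0.75,-0.262,0,0, 0,0.81,0.75,-0.262,0,0]' 0; python3 plan.py 0.5788 0.0332 0.1 -10.5;  python3 - <<'E'
from h import *
T=T_tool();im=eyes.grab_frame("wrist")[:,:,::-1];np.save("Tw4.npy",T);cv2.imwrite("pics/w4.png",im)
im=eyes.grab_frame("top")[:,:,::-1];cv2.imwrite("pics/t4.png",cv2.resize(im[120:205,290:440],None,fx=5,fy=5))
E
```

```text
t: 5.92
position: [0.5789, 0.0341, 0.1501]
tcp_rot: [-0.543, -0.453, 0.544, -0.451]
force: [0.4, -0.4, -1.1]
opening: 0.155
t 5.92 pos [0.5789 0.0341 0.1501] yaw -10.53 tilt 0.17 q [1.600e-02 1.590e-01 1.900e+00 1.000e-03 1.085e+00 1.990e-01] F [ 0.4 -0.4 -1.1] open 0.155
row [0.167  0.0008 0.0031] [-0.0004  0.      0.0019]
```

View pics/w4.png

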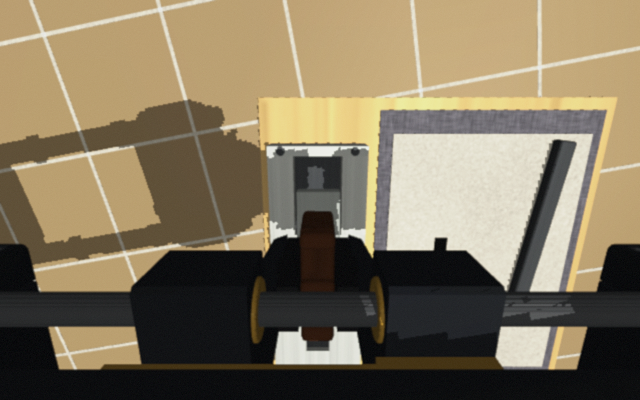

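Run:
```python
from h import *
K,W=cam("wrist",np.load("Tw4.npy"))
for p in ((294,157),(341,157),(267,146),(369,146)): print(p,(onz(K,W,p,.032)*1000).round(1))
im=cv2.imread("pics/w4.png");cv2.imwrite("pics/w4c.png",cv2.resize(im[130:270,250:390],None,fx=4,fy=4,interpolation=cv2.INTER_CUBIC))
u=np.array([.182,.983]);print(np.array([578.6,31.9])+34*u,np.array([566.4,-37.3])+113*u)
```

```text
(294, 157) [565.6  67.6  32. ]
(341, 157) [603.   60.7  32. ]
(267, 146) [546.1  80.2  32. ]
(369, 146) [626.4  65.3  32. ]
[584.788  65.322] [586.966  73.779]
```

View pics/w4c.png

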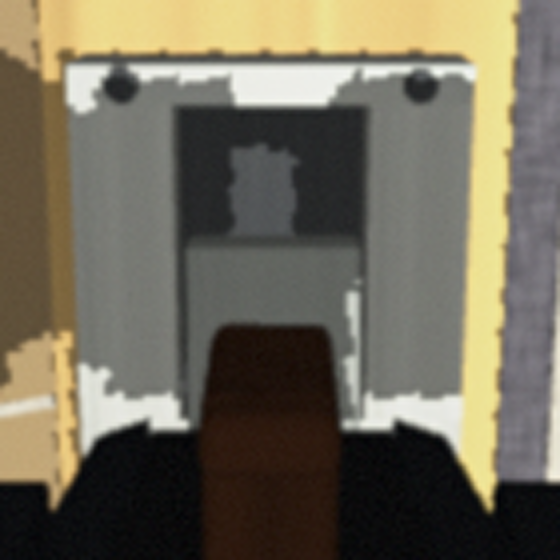

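```bash
python3 -m crank '[0.1,0,0.004,0,0,0, 0.17,0,0.004,0,0,0, 0.22,0,0.004,0,0,0, 0.26,0,0.004,0,0,0, 0.297,0,0.004,0,0,0, 0.297,0,0.004,0,0,0, 0.297,0,0.004,0,0,0]' 0; python3 plan.py 0.5533 -0.1045 0.061 -10.5
```

```text
t: 6.9
position: [0.5803, 0.0323, 0.0631]
tcp_rot: [0.544, 0.452, -0.544, 0.452]
force: [-0.2, -0.3, -0.9]
opening: 0.156
t 6.9 pos [0.5803 0.0323 0.0631] yaw -10.53 tilt 0.05 q [0.013 0.257 1.963 0.    0.92  0.197] F [-0.2 -0.3 -0.9] open 0.156
row [ 0.0069 -0.0052  0.4649] [-0.0003 -0.0001 -0.0005]
```

```bash
python3 -m crank '[0.003,-0.003,0,0,0,0, 0.004,-0.003,0.06,0,0,0, 0.004,-0.003,0.12,0,0,0, 0.004,-0.003,0.18,0,0,0, 0.004,-0.003,0.24,0,0,0, 0.004,-0.003,0.24,0,0,0]' 0
python3 - <<'E'
from h import *
P=[]
for i in range(5): P.append(ctrl.state()["position"]); eyes.grab_frame("wrist")
print(np.mean(P,0),np.std(P,0))
E
python3 plan.py 0.5533 -0.1045 0.061 -10.5
```

```text
t: 7.65
position: [0.5654, -0.04, 0.0614]
tcp_rot: [-0.544, -0.451, 0.544, -0.451]
force: [-1.4, 0.2, -0.8]
opening: 0.157
[ 0.56573476 -0.03880732  0.06142781] [1.69733281e-04 7.08560892e-04 2.31746938e-05]
t 7.9 pos [ 0.5659 -0.0378  0.0614] yaw -10.5 tilt 0.01 q [-0.111  0.236  1.994  0.     0.912  0.072] F [ 0.7 -0.5 -2.2] open 0.161
row [ 0.0013 -0.0008  0.2261] [ 0.     -0.0001 -0.    ]
```

```bash
python3 -m crank '[0,0,0.05,0,0,0, 0,0,0.1,0,0,0, 0,0,0.15,0,0,0, 0,0,0.19,0,0,0, 0,0,0.22,0,0,0, 0,0,0.22,0,0,0, 0,0,0.22,0,0,0]' 0; python3 plan.py 0.5533 -0.1045 0.061 -10.5;  python3 - <<'E'
from h import *
T=T_tool();im=eyes.grab_frame("wrist")[:,:,::-1];np.save("Tw5.npy",T);cv2.imwrite("pics/w5.png",im)
im=eyes.grab_frame("scene")[:,:,::-1];cv2.imwrite("pics/s5.png",cv2.resize(im[150:270,200:350],None,fx=4,fy=4,interpolation=cv2.INTER_CUBIC))
E
python3 plan.py 0.5533 -0.1045 0.061 -10.5
```

```text
t: 8.78
position: [0.5538, -0.103, 0.0614]
tcp_rot: [0.544, 0.452, -0.544, 0.452]
force: [-0.2, -0.5, -1.7]
opening: 0.154
t 8.78 pos [ 0.5538 -0.103   0.0614] yaw -10.53 tilt 0.01 q [-0.228  0.23   2.002  0.     0.91  -0.045] F [-0.2 -0.5 -1.7] open 0.154
row [ 0.0014 -0.0006  0.0051] [-0.0004 -0.0001  0.    ]
t 8.88 pos [ 0.5538 -0.1028  0.0614] yaw -10.5 tilt 0.01 q [-0.228  0.23   2.002  0.     0.91  -0.045] F [ 0.5  0.5 -1. ] open 0.159
row [ 0.0013 -0.0006  0.0059] [-0.     -0.0001  0.    ]
```

View pics/w5.png

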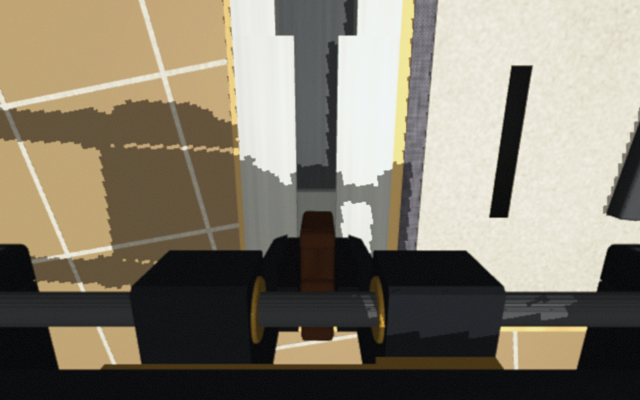

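View pics/s5.png

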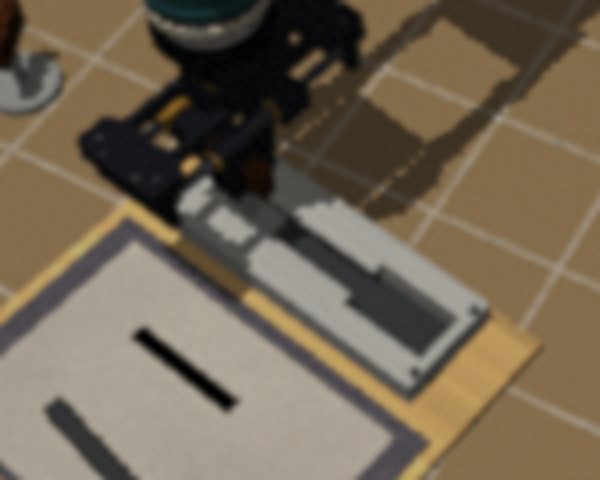

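```bash
python3 -m crank '[0,0,0.005,0,0,0, 0,0,0.005,-0.1,0,0, 0,0,0.005,-0.2,0,0, 0,0,0.005,-0.3,0,0, 0,0,0.005,-0.4,0,0, 0,0,0.005,-0.5,0,0, 0,0,0.005,-0.5,0,0]' 0; python3 plan.py 0.5533 -0.1045 0.061 79.5
```

```text
t: 9.75
position: [0.5535, -0.1044, 0.0614]
tcp_rot: [0.33, 0.626, -0.33, 0.625]
force: [0.6, -0.5, -1.6]
opening: 0.152
t 9.75 pos [ 0.5535 -0.1044  0.0614] yaw 34.4 tilt 0.0 q [-0.231  0.23   2.002  0.     0.91  -0.831] F [ 0.6 -0.5 -1.6] open 0.152
row [ 0.0013 -0.0007 -0.0002] [-0.5011 -0.     -0.    ]
```

No resistance so far; finishing the turn.

```bash
python3 -m crank '[0,0,0,-0.1,0,0, 0,0,0,-0.2,0,0, 0,0,0,-0.3,0,0, 0,0,0,-0.4,0,0, 0,0,0,-0.5,0,0, 0,0,0,-0.5,0,0, 0,0,0,-0.5,0,0]' 0; python3 plan.py 0.5533 -0.1045 0.0595 79.5
python3 - <<'E'
from h import *
T=T_tool();im=eyes.grab_frame("wrist")[:,:,::-1];np.save("Tw6.npy",T);cv2.imwrite("pics/w6.png",im)
E
```

```text
t: 10.62
position: [0.5535, -0.1046, 0.0614]
tcp_rot: [0.066, 0.704, -0.066, 0.704]
force: [-0.0, -0.5, -1.8]
opening: 0.155
t 10.62 pos [ 0.5535 -0.1046  0.0614] yaw 79.26 tilt 0.0 q [-0.231  0.23   2.002  0.     0.91  -1.614] F [-0.  -0.5 -1.8] open 0.155
row [ 0.0063  0.0001 -0.0005] [-0.0027 -0.     -0.    ]
```

View pics/w6.png

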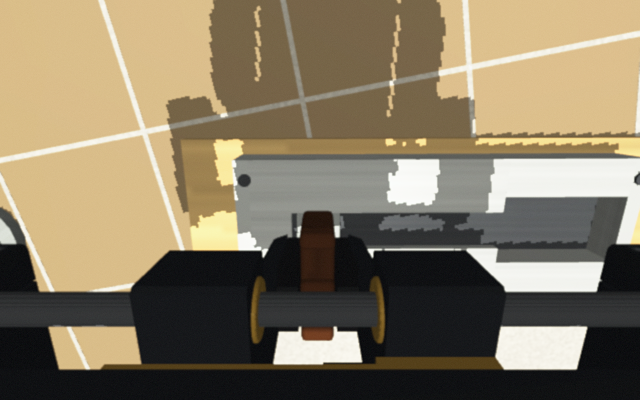

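```bash
python3 -m crank '[0.002,0,0,0,0,0, 0.004,0,0,0,0,0, 0.006,0,0,0,0,0, 0.006,0,0,0,0,0, 0.006,0,0,0,0,0]' 0; python3 plan.py 0.5533 -0.1045 0.0595 79.5
```

```text
t: 11.3
position: [0.5535, -0.1046, 0.06]
tcp_rot: [0.065, 0.704, -0.065, 0.704]
force: [-1.2, 1.0, 3.7]
opening: 0.156
t 11.3 pos [ 0.5535 -0.1046  0.06  ] yaw 79.47 tilt 0.01 q [-0.231  0.232  2.003  0.     0.907 -1.618] F [-1.2  1.   3.7] open 0.156
row [ 0.0016  0.0002 -0.0008] [-0.0003  0.     -0.    ]
```

Force has turned upward (about +3.7 N), so the foot is on the floor. Releasing, then rising.

```bash
python3 -m crank '[0,0,0,0,0,0, 0,0,0,0,0,0, 0,0,0,0,0,0, 0,0,0,0,0,0, 0,0,0,0,0,0]' 0.45; python3 -m crank '[-0.05,0,0,0,0,0, -0.12,0,0,0,0,0, -0.25,0,0,0,0,0, -0.4,0,0,0,0,0, -0.5,0,0,0,0,0, -0.5,0,0,0,0,0]'; python3 plan.py 0.5533 -0.1045 0.21 79.5
python3 - <<'E'
from h import *
T=T_tool();im=eyes.grab_frame("wrist")[:,:,::-1];np.save("Tw7.npy",T);cv2.imwrite("pics/w7.png",im)
im=eyes.grab_frame("scene")[:,:,::-1];cv2.imwrite("pics/s7.png",cv2.resize(im[130:270,180:360],None,fx=4,fy=4,interpolation=cv2.INTER_CUBIC))
E
```

```text
t: 11.92
position: [0.5535, -0.1046, 0.0596]
tcp_rot: [0.065, 0.704, -0.065, 0.704]
force: [0.3, 1.0, 0.3]
opening: 0.452
t: 12.68
position: [0.5559, -0.1052, 0.2142]
tcp_rot: [0.064, 0.701, -0.065, 0.707]
force: [-0.4, -0.5, 0.2]
opening: 0.45
t 12.68 pos [ 0.5559 -0.1052  0.2142] yaw 79.48 tilt 0.45 q [-0.231  0.07   1.874 -0.     1.189 -1.618] F [-0.4 -0.5  0.2] open 0.45
row [ 0.0139  0.0008 -0.0089] [-0.0003  0.005   0.0003]
```

View pics/w7.png

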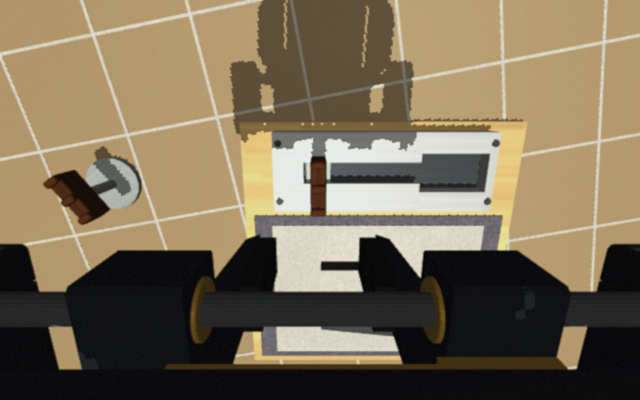

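View pics/s7.png

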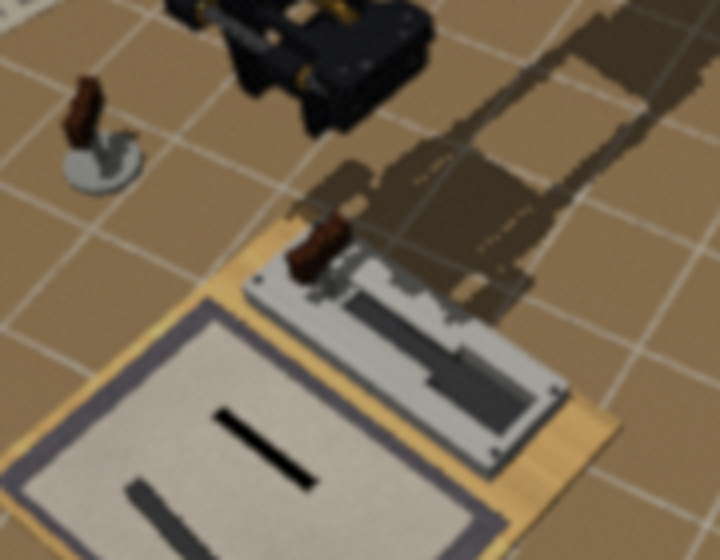

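```bash
python3 -m crank '[-0.5,0,0,0,0,0, -0.5,0,0,0,0,0, -0.5,0,0,0,0,0]' >/dev/null
python3 - <<'E'
from h import *
im=cv2.imread("pics/w7.png");K,W=cam("wrist",np.load("Tw7.npy"))
x0,y0,x1,y1=295,140,345,225
c=im[y0:y1,x0:x1].astype(int);b,g,r=c[:,:,0],c[:,:,1],c[:,:,2]
m=((r-b>18)&(r<140)&(r>1.5*b)).astype(np.uint8)
n,l,st,cc=cv2.connectedComponentsWithStats(m);i=1+np.argmax(st[1:,4]);print(st[i])
q=cv2.findNonZero((l==i).astype(np.uint8)).reshape(-1,2)+[x0,y0]
w=np.array([onz(K,W,p,.089)[:2] for p in q],np.float32)*1000
print("final bar",cv2.minAreaRect(w),"lock ~ 553.1,-105.8; across = -10.5deg")
a=cv2.imread("pics/top0.png");t=eyes.grab_frame("top")[:,:,::-1];cv2.imwrite("pics/t8.png",t)
d=cv2.absdiff(a,t)[155:200,455:505];print("round-rest diff max",d.max())
print(ctrl.state()["t"],ctrl.state()["force"])
E
```

```text
[ 15  18  17  58 807]
final bar ((553.755859375, -103.9127426147461), (13.948325157165527, 49.94162368774414), 79.49882507324219) lock ~ 553.1,-105.8; across = -10.5deg
round-rest diff max 110
13.2 [ 1.19904768 -0.60371094  1.64618476]
```

Run:
```python
import cv2,numpy as np
a=cv2.imread("pics/top0.png");t=cv2.imread("pics/t8.png")
cv2.imwrite("pics/cmp.png",np.hstack([cv2.resize(i[140:210,440:510],None,fx=5,fy=5) for i in (a,t)]))
```

```text
(no output)
```

View pics/cmp.png

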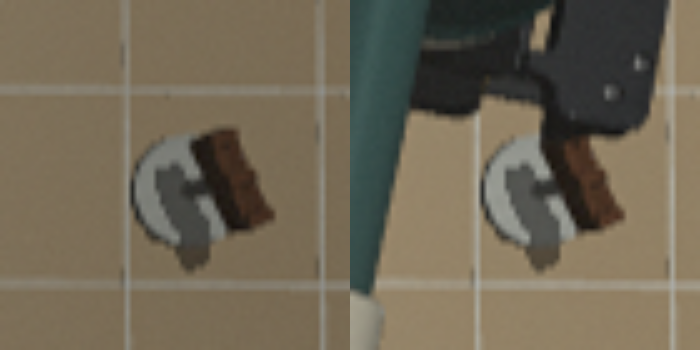

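The round rest hasn't moved; the difference comes from the arm now being in view. Handing in.

```bash
python3 -c "
from cell import ticket
print(ticket.job_done())"
```

```text
the job is handed in; nothing more can be done
None
```

I mounted the small brown, oblong-footed brush rest at the track's closed end, gave it its quarter turn and let go of it. The job was handed in at about 13.2 s; no verdict is reported.

**How it went:** I lowered the foot through the opening, slid it along the slot to the closed end and turned it 90°. I then set it on the channel floor, released it and raised the gripper clear. The wrist force readings I took stayed under about 4 N.

**Last checks:**
- **Position and angle:** the bar measured (553.8, -103.9) mm, about 2 mm from my estimate of the locking place at (553.1, -105.8) mm. It lies at -10.5°, which is across the slot to within about 1°.
- **Size and tilt:** casting the wrist image onto the height expected for a seated foot gave a bar 49.9 x 13.9 mm, against the stated 50 x 14 mm. I did not measure tilt separately, but the rest looks upright in the scene view.
- **Round-footed rest:** it stands where it did at the start. The automatic before/after picture comparison flagged a large difference there. An enlarged side-by-side crop showed the gripper and arm overlapping that part of the view, with the rest itself unmoved.

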